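# Draw a tin of fuses from the spring-slide magazine and check-weigh it

### The arm

A 6-joint arm with a two-finger parallel gripper is mounted at the origin on a cart in front of the work surface, level with it; the furniture and walls round the work are solid. World frame = base frame: x ahead of the robot, y to its left, z up, the work surface at z = 0. Lengths are in m, angles in rad, forces in N, time in s.
With the tool pointing down it reaches from about 0.375 to 0.925 m from the base axis. Payload 5.7 kg.
Tool frame: the origin (TCP) lies between the finger pads; the fingertips stand 17 mm ahead of it and the grasp point (between the pads) lies 2 mm behind it (ctrl.tips_ahead is the distance from the TCP to the fingertips, in m); z points along the fingers, y is the line along which they close (so a half turn about z gives the same grasp; the last joint's range is limited). The gripper opens to 85 mm and grips with 20 to 120 N. Pads are 22 mm wide; open, the fingers measure 114 mm over their backs; the gripper's body (76 mm by 85 mm) begins 54 mm behind the grasp point. The pads swing forward as they close: fully open they stand 13 mm farther back than shut.
Start: joints at [-1.409, 0.359, 1.51, -0, 1.272, -0.115], TCP at [0.164, -0.577, 0.248] pointing down, gripper open.
Joint ranges: [-2.97, 2.97], [-1.01, 2.36], [0.21, 2.38], [-0.96, 4.11], [0.2, 2.71], [-2.98, 2.98]. Speed limits (rad/s): [2.39, 2.39, 3.14, 3.14, 3.14, 3.14].

### API

Orientations are given as [roll, pitch, yaw] about the fixed x, y, z axes, in that order (R = Rz(yaw) Ry(pitch) Rx(roll)).
In Python, from rig import ctrl gives the robot as it stands.
- The arm moves only by the tool arm_command, never from a script. Its argument "targets" is one flat list of numbers, 5 for each row, row after row: the closure, from 0 (fully open) to 1 (shut), then the shift along the tool's x, y, z in m, then the turn about the tool's z in degrees. A call has 1 to 12 rows; each row is the pose to reach, as a shift and turn from the pose commanded when the call began, along the tool's axes at that moment; what a row does not reach only later rows make up. A row lasts 1/12 s, in which the tool goes at most 41.7 mm and 7.16 degrees, less where a joint would pass 70% of its speed; a pose out of reach is approached as far as the arm can. A call with a gripper value outside its range is refused whole. The fingers move at their own pace and stop on an object; "newtons" is the grip in N (left out, the last holds). Time passes only in rows, so rows that repeat a pose let the fingers close. It gives the time, the measured TCP pose, the force, the opening and the grip force at its end, in the units of the state.
- ctrl.state(): the state, without advancing time (a new reading comes with each control period).
- ctrl.camera(name): name is "side" or "top"; returns a dict with "image" (480x640x3 uint8, red, green, blue), "fx", "fy", "cx", "cy" (pixels), "R" (3x3) and "t" (3): a world point X has camera coordinates R X + t. Camera axes: x right, y down, z forward; pixel columns grow to the right and rows downward; lengths in m; the calibration is good to about 2 mm. A picture is of the moment at which its call begins. There is no depth.
- ctrl.sign_off(): hands the job in; it is judged then, once.
The state is a dict: "time": time; "joint_pos": joint angles; "qvel": joint speeds; "effort": joint torques, N m; "position": TCP position; "tcp_rot": TCP orientation; "contact_force": force on the tool from outside, world axes, zero at the start; "torque": the same for the moment, N m; "width": finger opening in m; "grasp_force": force on a finger pad.
Only numpy, scipy, OpenCV 4.12 (cv2) and the standard library are available. Lean on these libraries where they do the work, as an engineer would, in place of code of your own. Each camera call takes 0.05 s, during which the arm holds its last target. There are 200 camera calls.

### The job

Draw one tin of fuses and put it up for check-weighing: push the magazine's red handle all the way towards the outlet and let go, so that the slide springs back by itself and the next tin drops. The outlet leaves room to take the tin only by its two ends and the scale's shield only by its two long sides, so lay the tin on the bench in between, let go and change your grip. Then lay it gently, label up, in the middle of the steel pan, square with it and with no edge overhanging, and leave the other tins in the magazine and the other things on the bench where they are.

Things in the scene. Friction and masses are not known exactly. Their poses are not given: they have to be found in the camera images.
- dispenser: Fixed magazine dispenser. Its x axis runs from the outlet (-x end, nearer the robot) to the red handle (+x end), at most 20 degrees askew. Grey bed plate 14 mm high, x -95 to +135 mm, y +-50 mm from the origin, which lies at bench height under the tins. Steel shaft round the tins: x -24 to +32, y +-37.5 mm, top 58 mm above the bench; only the lowest tin can leave, at its front. Spring barrels beside it: x -24 to +38, y to +-50, top 46 mm.
- slide (a joint): Travel of the spring-return slide (m): 0 home, 0.062 end stop; grows as the handle moves towards the outlet (dispenser's -x). The spring resists with 4 N at home, 8.5 N at the end (about 10 N with the tins' friction); let go, it flies home in about 0.15 s.
- slide_handle (a point): On the rear (dispenser's +x) face of the upright red handle plate, at mid width, 50 mm above the bench; moves with the slide. Plate 10 mm thick, 50 mm wide, 28 to 68 mm high, with a 15 mm round red bar along its top (top at 77.5 mm, 2.5 mm proud). Behind it only rails 33 mm high. Put closed fingers there, push along the dispenser's -x, then lift straight up to let go.
- outlet (a point): Where a pushed-out tin's underside centre comes to lie (within 5 mm, farther out if pushed fast): on the bed, 14 mm above the bench, 55.5 mm from the dispenser's origin along its -x. The tin is then some 9 mm clear of the shaft. The outlet has no side walls, only a 5 mm high lip at its end (x = -92 mm).
- tin_1: Flat white fuse tin with a tan label on top, 44 mm (x) x 64 mm (y) x 17 mm (z), about 40 g; origin at the centre of its underside, z up out of the label. The lowest of three alike tins in the magazine, long side across the dispenser (its x along the dispenser's x): the one to draw.
- tin_2: The second tin of the stack, alike; starts with its underside 31 mm above the bench and drops to the bed (14 mm) when the slide has sprung back.
- tin_3: The third, topmost tin, alike.
- scale: Fixed white bench scale, at most 20 degrees askew, 186 mm (x) x 112 mm (y), body 26 mm high; origin at the centre of its underside; its display lies at the -x end, the pan towards +x. A clear draught shield stands round the pan: inside 112 mm (x) x 86 mm (y) centred on the pan, its top 61 mm above the bench. The bench between scale and dispenser is free; a blue vice 100 mm high stands nearer the robot.
- pan_top (a point): Centre of the top face of the rectangular steel pan, 60 mm (x) x 80 mm (y), 34 mm above the bench; axes as the scale's (26 mm from its origin along +x). The tin belongs here with its long side along the pan's long side (tin's y along this y, either way round).
- pan (a joint): Sinking of the sprung pan in m: 0 empty, 0.004 at its overload stop; 3 N per mm. Over 0.0035 the scale is overloaded.
- calliper: Bystander: callipers lying flat, 205 x 66 x 12 mm; origin under its middle.
- reel: Bystander: solder reel with blue flanges, 55 mm wide, 40 mm high; origin under its middle.
- tub: Bystander: clear tub with red lid, 58 mm wide, 53 mm high; origin under its middle.
- pen: Bystander: white marker pen with blue cap lying flat, 130 x 14 x 16 mm; origin under its middle.
- tape: Bystander: roll of black tape lying flat, 68 mm wide, 19 mm high; origin under its middle.
Not all that is in view belongs to the job. Leave any green or purple look-alike of the tin_3 alone.

How it is judged:
On the way, in this order (a step that is already met when the one before it is completed fails the run):
1. the slide is pushed to its end and tin_1 is out of the shaft (value of joint slide above 0.058 m and x of tin_1 in the frame of dispenser below -0.048 m).
2. let go, the slide flies back by itself (faster than 0.2 m/s, no finger on it) (velocity of joint slide below -0.2 m/s and contact force between the fingers and slide below 0.2 N).
3. the slide is home and the next tin has dropped onto the bed (value of joint slide below 0.002 m and z of tin_2 in the frame of dispenser below 0.017 m and x of tin_2 in the frame of dispenser between -0.004 and 0.012 m and angle between each of tin_2, tin_3's own z axis and vertical below 0.15 rad and x of tin_3 in the frame of dispenser between -0.004 and 0.012 m), for 0.2 s.
4. tin_1 lies flat on the bench, let go (height (world z) of tin_1 below 0.004 m and angle between tin_1's own z axis and vertical below 0.1 rad and contact force between the fingers and tin_1 below 0.05 N and linear speed of tin_1 below 0.02 m/s), for 0.2 s.
At the end, for the whole second after the job is handed in: tin_1 rests released, label up and flat on the pan, its centre within 5.5 mm of the pan's middle along each side and within 4.6 degrees (0.08 rad) of square, so that no edge overhangs; the slide is home (within 2 mm); tin_2 lies on the dispenser's bed and tin_3 in the shaft above it (all of step 3 and x of tin_1 in the frame of pan_top between -0.0055 and 0.0055 m and y of tin_1 in the frame of pan_top between -0.0055 and 0.0055 m and z of tin_1 in the frame of pan_top between -0.003 and 0.003 m and angle between the y axis of tin_1 and the y axis of pan_top, either way round below 0.08 rad and angle between tin_1's own z axis and vertical below 0.05 rad and contact force between the fingers and tin_1 below 0.05 N and linear speed of tin_1 below 0.02 m/s); the robot touches nothing.
It fails at once if the scale is overloaded: pan pressed or struck down more than 3.5 mm (over about 10 N) (value of joint pan above 0.0035 m).
It fails at once if a bystander (callipers, reel, tub, pen or tape) is shifted more than 25 mm (distance of any of calliper, reel, tub, pen, tape from where it was at the start of the episode above 0.025 m).
It also fails if it takes over 59 s, if anything falls off the work surface, if the arm or the gripper's body presses on something with over 40 N, if the wrist force passes 120 N, or if a joint passes its speed limit or range.

## Working session

There is one attempt and no reset: what is moved stays moved. The work goes in short steps, Python scripts to look and compute and a tool call to move; the robot and the scene stay as the last step left them, time stands still between calls to the robot, and variables do not carry over. Pictures are saved under pics/ and viewed, at most 10 in all, crops included, and the job is handed in when it is done.

Besides the shell and the picture viewer there is one more tool, called after "Request:" in YAML: its name, and indented under it one key for each argument. arm_command: Moves the arm, as the interface text tells. Its arguments: {"type":"object","properties":{"targets":{"type":"array"},"newtons":{"type":"number"}},"required":["targets"]}

```bash
mkdir -p pics; ls; python3 - <<'E'
from rig import ctrl
import cv2,numpy as np
for n in("top","side"):
    c=ctrl.camera(n); cv2.imwrite(f"pics/{n}0.png",c["image"][:,:,::-1]); np.savez(f"{n}0.npz",**c)
    print(n,c["fx"],c["cx"],c["cy"],c["R"].round(3).tolist(),c["t"].round(3).tolist(),(-c["R"].T@c["t"]).round(3))
print(ctrl.state(), ctrl.tips_ahead)
E
```

```text
pics
top 581.8225996197365 319.5725314251808 235.78043433349552 [[0.028, -1.0, -0.007], [-0.987, -0.027, -0.155], [0.155, 0.011, -0.988]] [0.249, 0.545, 1.297] [0.33  0.249 1.368]
side 604.0645021964995 328.6032185641156 249.42381685637656 [[-0.999, -0.049, -0.011], [-0.011, 0.423, -0.906], [0.049, -0.905, -0.423]] [0.533, -0.064, 1.672] [0.449 1.567 0.655]
{'time': 0.1, 'joint_pos': array([-1.40909656e+00,  3.59489600e-01,  1.51133640e+00,  3.61662857e-06,
        1.27251697e+00, -1.15115743e-01]), 'qvel': array([-9.26676229e-04, -6.73758344e-04, -1.59807153e-03,  5.80912728e-05,
        2.82155097e-04, -5.23973796e-04]), 'effort': array([-2.03761338e-04, -5.28651273e+01, -2.79350477e+01, -1.98483617e-04,
        5.08705518e-03,  4.78632174e-06]), 'position': array([ 0.16386425, -0.57656963,  0.24749927]), 'tcp_rot': array([-3.13985432e+00, -2.04476540e-04,  2.76814267e-01]), 'contact_force': array([-0.57213732,  0.64686839, -0.2294699 ]), 'torque': array([-0.02608062,  0.0149444 , -0.0124472 ]), 'grasp_force': 0.0, 'width': 0.0852360097679131} 0.017
```

View pics/top0.png

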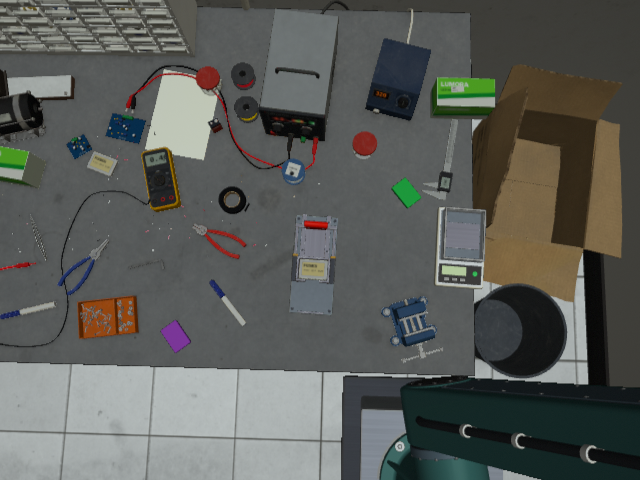

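View pics/side0.png

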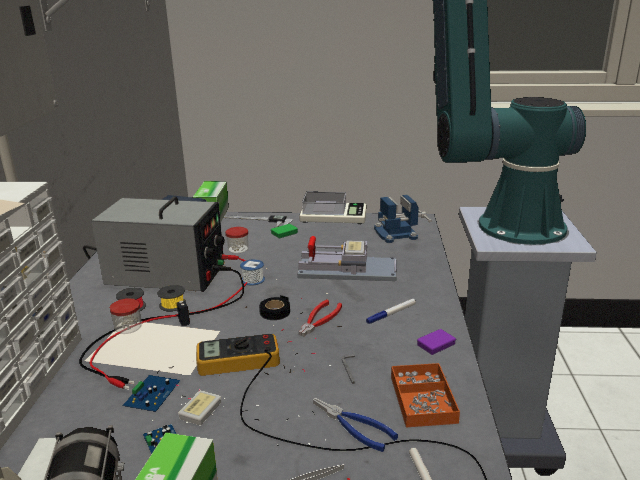

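The top view shows the dispenser at about (314,265) with its red handle at (315,225), and the scale at (461,247). The vice is at (410,322), and the free bench lies between scale and dispenser. The side view agrees.

```bash
cat > h.py <<'E'
import numpy as np,cv2
def ray(c,uv,z):
    uv=np.atleast_2d(uv).astype(float)
    d=np.c_[(uv[:,0]-c["cx"])/c["fx"],(uv[:,1]-c["cy"])/c["fy"],np.ones(len(uv))]@c["R"]
    o=-c["R"].T@c["t"]
    return o+d*((z-o[2])/d[:,2])[:,None]
def proj(c,X):
    p=np.atleast_2d(X)@c["R"].T+c["t"]
    return np.c_[c["fx"]*p[:,0]/p[:,2]+c["cx"],c["fy"]*p[:,1]/p[:,2]+c["cy"]]
E
python3 - <<'E'
from h import *
c=dict(np.load("top0.npz")); im=c["image"][:,:,::-1]
a=cv2.resize(im[205:320,280:350],None,fx=5,fy=5,interpolation=cv2.INTER_CUBIC)
b=cv2.resize(im[195:310,425:495],None,fx=5,fy=5,interpolation=cv2.INTER_CUBIC)
cv2.imwrite("pics/crop.png",np.hstack([a,b]))
hsv=cv2.cvtColor(im,cv2.COLOR_BGR2HSV)
def roi(m,x0,x1,y0,y1):
    o=np.zeros_like(m);o[y0:y1,x0:x1]=m[y0:y1,x0:x1];return o
def rect(m,z,nm):
    k=max(cv2.findContours(m,0,2)[0],key=cv2.contourArea)
    k=cv2.convexHull(k); r=cv2.minAreaRect(ray(c,k[:,0],z)[:,:2].astype(np.float32)*1000); print(nm,cv2.contourArea(k),r); return k
red=cv2.inRange(hsv,(0,150,100),(8,255,255))|cv2.inRange(hsv,(172,150,100),(180,255,255))
rect(roi(red,290,340,210,235),.072,"bar")
tan=cv2.inRange(hsv,(15,40,120),(35,255,255)); rect(roi(tan,295,335,250,290),.065,"label")
wh=cv2.inRange(hsv,(0,0,190),(180,50,255)); rect(roi(wh,430,492,200,292),.026,"scale")
E
```

```text
bar 121.5 ((560.1588134765625, 273.2071533203125), (52.75714111328125, 12.92753791809082), 87.39364624023438)
label 272.0 ((459.59332275390625, 275.9359130859375), (29.3138484954834, 49.51552963256836), 1.5621298551559448)
scale 1016.0 ((472.5616455078125, -61.393310546875), (121.47774505615234, 59.92100143432617), 72.75968170166016)
```

View pics/crop.png

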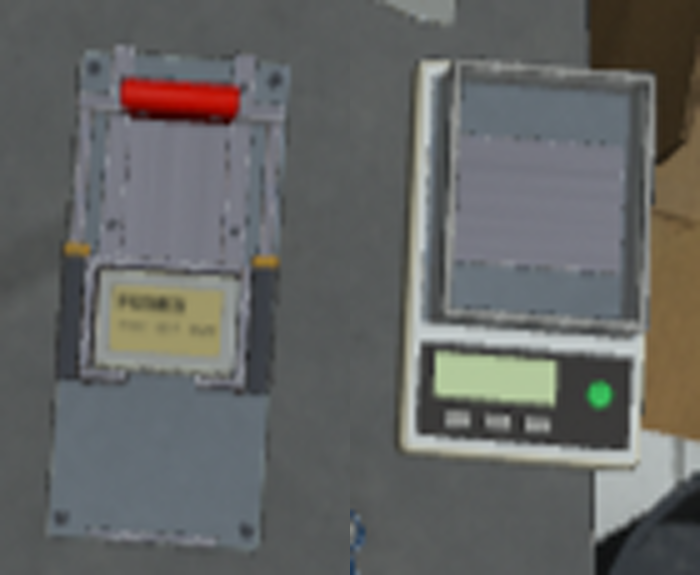

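The crop shows the bed plate corners, the scale body corners and the pan through the clear shield. I convert these corners to poses.

```bash
python3 - <<'E'
from h import *
c=dict(np.load("top0.npz"))
def f(P,ox,oy,z): return ray(c,(np.array(P)+.5)/5-.5+[ox,oy],z)[:,:2]*1000
def an(a,b): d=b-a; return np.degrees(np.arctan2(d[1],d[0])).round(2),np.linalg.norm(d).round(1)
# order: front-left, front-right, rear-right, rear-left (left=+y)
for nm,P,ox,oy,z in [("bed",[(47,535),(260,549),(291,65),(84,50)],280,205,.014),
 ("shield",[(440-350,316),(642-350,331),(656-350,74),(454-350,62)],425,195,.061),
 ("pan",[(456-350,258),(615-350,270),(625-350,147),(462-350,135)],425,195,.034),
 ("body",[(400-350,449),(637-350,466),(655-350,72),(418-350,59)],425,195,.026),
 ("shaft",[(90,375),(240,388),(253,275),(98,268)],280,205,.058)]:
    q=f(P,ox,oy,z); print(nm,q.round(1).tolist(),"ctr",q.mean(0).round(1),"x-dir",an(q[0],q[3]),an(q[1],q[2]),"y-dir",an(q[1],q[0]),an(q[2],q[3]))
E
```

```text
bed [[363.3, 329.4], [359.7, 230.9], [587.1, 221.9], [591.7, 320.1]] ctr [475.4 275.6] x-dir (np.float64(-2.33), np.float64(228.6)) (np.float64(-2.27), np.float64(227.6)) y-dir (np.float64(87.87), np.float64(98.5)) (np.float64(87.31), np.float64(98.3))
shield [[492.2, -15.7], [487.9, -106.6], [606.3, -114.8], [609.4, -22.7]] ctr [548.9 -65. ] x-dir (np.float64(-3.4), np.float64(117.4)) (np.float64(-3.97), np.float64(118.7)) y-dir (np.float64(87.27), np.float64(91.0)) (np.float64(88.04), np.float64(92.2))
pan [[522.7, -28.7], [519.1, -102.0], [577.0, -107.4], [580.6, -31.8]] ctr [549.9 -67.5] x-dir (np.float64(-3.08), np.float64(58.0)) (np.float64(-5.38), np.float64(58.1)) y-dir (np.float64(87.18), np.float64(73.3)) (np.float64(87.24), np.float64(75.7))
body [[434.4, -4.2], [429.6, -112.9], [614.6, -124.1], [617.9, -13.1]] ctr [524.1 -63.6] x-dir (np.float64(-2.79), np.float64(183.7)) (np.float64(-3.48), np.float64(185.4)) y-dir (np.float64(87.46), np.float64(108.8)) (np.float64(88.31), np.float64(111.1))
shaft [[434.2, 310.0], [430.2, 242.3], [481.5, 237.7], [482.8, 308.0]] ctr [457.2 274.5] x-dir (np.float64(-2.34), np.float64(48.6)) (np.float64(-5.08), np.float64(51.5)) y-dir (np.float64(86.62), np.float64(67.8)) (np.float64(88.96), np.float64(70.3))
```

```bash
cat >> h.py <<'E'
from scipy.spatial.transform import Rotation as Ro
D0=np.array([.4554,.2764]);DY=-2.4;P0=np.array([.5497,-.0655]);PY=-3.0
def fr(o,yaw,x,y=0): a=np.radians(yaw); return o+np.array([np.cos(a)*x-np.sin(a)*y,np.sin(a)*x+np.cos(a)*y])
def go(s,xyz,yaw):
    R=Ro.from_euler("xyz",s["tcp_rot"]); d=R.inv().apply(np.array(xyz)-s["position"])
    y=np.degrees(s["tcp_rot"][2]); print("at",(s["position"]*1000).round(1),"yaw",y.round(2),"t",round(s["time"],2)," shift mm",(d*1000).round(1),"turn",round((y-yaw+180)%360-180,2))
E
python3 - <<'E'
from h import *; from rig import ctrl
s=ctrl.state()
print(fr(D0,DY,.139))
go(s,[*fr(D0,DY,.139),.16],DY)
E
```

```text
[0.59427807 0.27057928]
at [ 163.9 -576.6  247.5] yaw 15.86 t 0.1  shift mm [ 645.5 -697.1   88.8] turn 18.26
```

Request:
arm_command:
  targets: [1,330,0,0,0]

```text
time: 0.18
position: [0.1989, -0.5678, 0.2477]
tcp_rot: [-3.141, 0.004, 0.272]
contact_force: [1.2, -1.0, -0.5]
width: 0.0752
grasp_force: 0.0
```

I sent millimetres where metres were wanted. The row limit held the move to 36 mm. I carry on in metres from here.

Request:
arm_command:
  targets: [1,0.32,-0.35,0.03,10,1,0.32,-0.35,0.03,10,1,0.32,-0.35,0.03,10,1,0.32,-0.35,0.03,10,1,0.32,-0.35,0.03,10,1,0.32,-0.35,0.03,10,1,0.32,-0.35,0.03,10,1,0.32,-0.35,0.03,10,1,0.32,-0.35,0.03,10,1,0.32,-0.35,0.03,10,1,0.32,-0.35,0.03,10,1,0.32,-0.35,0.03,10]

```text
time: 1.18
position: [0.4168, -0.1373, 0.2178]
tcp_rot: [-3.139, 0.0, 0.104]
contact_force: [-0.5, -0.0, 0.1]
width: -0.0002
grasp_force: 0.0
```

```bash
python3 - <<'E'
from h import *; from rig import ctrl
go(ctrl.state(),[*fr(D0,DY,.139),.16],DY)
E
```

```text
at [ 416.8 -137.3  217.8] yaw 5.97 t 1.18  shift mm [ 218.9 -387.1   58.8] turn 8.37
```

Request:
arm_command:
  targets: [1,0.219,-0.387,0.058,8.4,1,0.219,-0.387,0.058,8.4,1,0.219,-0.387,0.058,8.4,1,0.219,-0.387,0.058,8.4,1,0.219,-0.387,0.058,8.4,1,0.219,-0.387,0.058,8.4,1,0.219,-0.387,0.058,8.4,1,0.219,-0.387,0.058,8.4,1,0.219,-0.387,0.058,8.4,1,0.219,-0.387,0.058,8.4,1,0.219,-0.387,0.058,8.4,1,0.219,-0.387,0.058,8.4]

```text
time: 2.18
position: [0.5968, 0.2721, 0.159]
tcp_rot: [-3.138, -0.002, -0.041]
contact_force: [1.4, 0.5, 0.5]
width: -0.0002
grasp_force: 0.0
```

```bash
python3 - <<'E'
from h import *; from rig import ctrl
go(ctrl.state(),[*fr(D0,DY,.139),.06],DY)
c=ctrl.camera("side"); p=proj(c,[*fr(D0,DY,.11),.05])[0].astype(int); print(p)
im=c["image"][p[1]-90:p[1]+60,p[0]-90:p[0]+110,::-1]
cv2.imwrite("pics/s1.png",cv2.resize(im,None,fx=3.5,fy=3.5))
E
```

```text
at [596.8 272.1 159. ] yaw -2.34 t 2.18  shift mm [-2.6  2.  99. ] turn 0.06
[309 249]
```

View pics/s1.png

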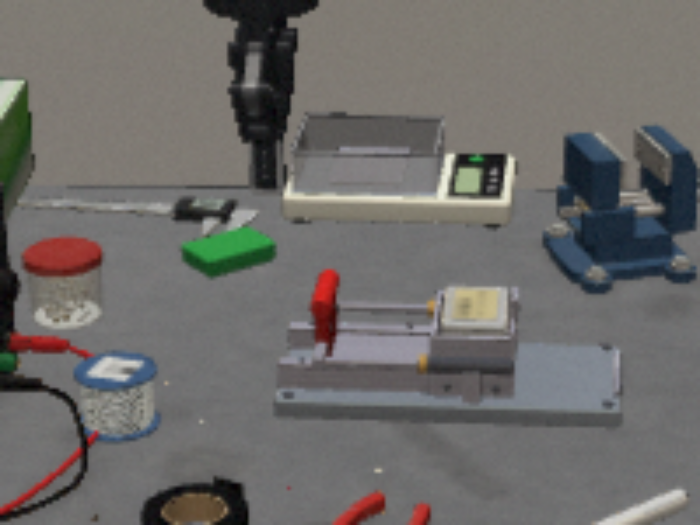

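The side view shows the closed finger (crop (265,180)) above and about 2 cm behind the red plate (crop (325,310)), with a clear way down.

Request:
arm_command:
  targets: [1,0,0.001,0.04,0,1,0,0.001,0.08,0,1,0,0.001,0.1,0,1,0,0.001,0.1,0,1,-0.01,0.001,0.1,0,1,-0.015,0.001,0.1,0,1,-0.02,0.001,0.1,0,1,-0.025,0.001,0.1,0]

```text
time: 2.9
position: [0.572, 0.2659, 0.0627]
tcp_rot: [-3.14, -0.007, -0.044]
contact_force: [6.2, -3.1, -4.4]
width: 0.0004
grasp_force: 3.1
```

Request:
arm_command:
  targets: [1,0,0,0,0,1,0,0,0,0]

```text
time: 3.07
position: [0.5716, 0.2659, 0.0628]
tcp_rot: [-3.14, -0.006, -0.044]
contact_force: [4.5, -2.4, -2.6]
width: -0.0001
grasp_force: 2.2
```

```bash
python3 - <<'E'
from h import *; from rig import ctrl
s=ctrl.state(); go(s,[*fr(D0,DY,.139),.06],DY); print(s["contact_force"])
for n in("side","top"):
    c=ctrl.camera(n); p=proj(c,[*fr(D0,DY,.08),.05])[0].astype(int); print(p)
    im=c["image"][p[1]-50:p[1]+45,p[0]-45:p[0]+45,::-1]
    cv2.imwrite(f"pics/{n}2.png",cv2.resize(im,None,fx=4,fy=4))
cv2.imwrite("pics/p2.png",np.hstack([cv2.imread("pics/side2.png"),cv2.imread("pics/top2.png")]))
E
```

```text
at [571.6 265.9  62.8] yaw -2.51 t 3.07  shift mm [22.4 -5.6  2.9] turn -0.11
[ 4.50817246 -2.36086461 -2.64143251]
[321 249]
[315 236]
```

View pics/p2.png

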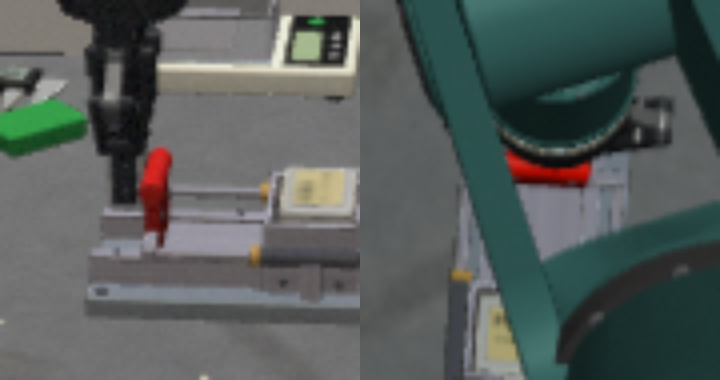

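The finger rests against the red plate, and the 4.5 N matches the spring at home. I push now.

Request:
arm_command:
  targets: [1,-0.006,0,0,0,1,-0.012,0,0,0,1,-0.018,0,0,0,1,-0.024,0,0,0,1,-0.03,0,0,0,1,-0.036,0,0,0,1,-0.042,0,0,0,1,-0.048,0,0,0,1,-0.053,0,0,0,1,-0.057,0,0,0,1,-0.06,0,0,0,1,-0.06,0,0,0]

```text
time: 4.17
position: [0.5166, 0.2683, 0.0631]
tcp_rot: [-3.14, -0.015, -0.043]
contact_force: [16.6, -8.7, -7.9]
width: -0.0002
grasp_force: 8.2
```

Request:
arm_command:
  targets: [1,-0.003,0,0,0,1,-0.005,0,0,0,1,-0.006,0,0,0,1,-0.006,0,0,0]

```text
time: 4.5
position: [0.5163, 0.2684, 0.0634]
tcp_rot: [-3.139, -0.024, -0.042]
contact_force: [29.2, -12.9, -18.9]
width: -0.0002
grasp_force: 14.8
```

```bash
python3 - <<'E'
from h import *; from rig import ctrl
c=ctrl.camera("side"); p=proj(c,[*fr(D0,DY,.0),.05])[0].astype(int)
im=c["image"][p[1]-50:p[1]+45,p[0]-65:p[0]+65,::-1]
cv2.imwrite(f"pics/s3.png",cv2.resize(im,None,fx=5,fy=5,interpolation=cv2.INTER_CUBIC))
def bar(c):
    h=cv2.cvtColor(c["image"],cv2.COLOR_RGB2HSV); m=cv2.inRange(h,(0,150,80),(8,255,255))|cv2.inRange(h,(172,150,80),(180,255,255))
    q=proj(c,[*fr(D0,DY,.07),.05])[0].astype(int); o=np.zeros_like(m); o[q[1]-30:q[1]+35,q[0]-45:q[0]+40]=m[q[1]-30:q[1]+35,q[0]-45:q[0]+40]
    k=max(cv2.findContours(o,0,2)[0],key=cv2.contourArea); x,y,w,hh=cv2.boundingRect(k); print((x,y,w,hh)); return ray(c,[x+w/2,y+4],.072)
print(bar(dict(np.load("side0.npz"))),bar(c))
E
```

```text
(308, 236, 8, 21)
(334, 237, 8, 20)
[[0.55859957 0.26802366 0.072     ]] [[0.49700711 0.27223341 0.072     ]]
```

View pics/s3.png

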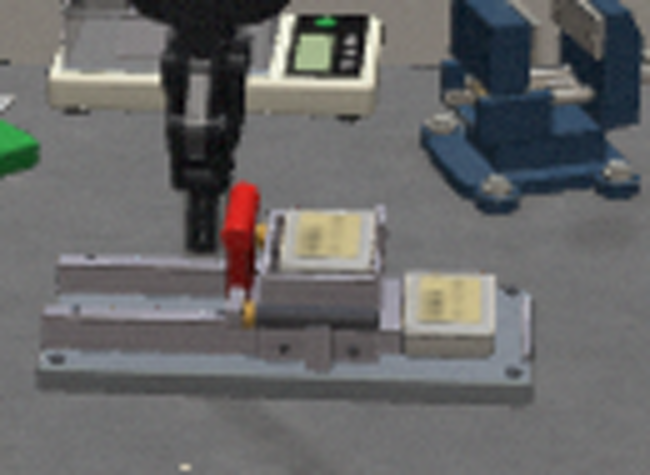

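The bar has moved 61.6 mm, so the slide is at its end stop. The tin is out on the outlet (crop (450,310)). I lift fast to let go.

Request:
arm_command:
  targets: [1,0,0,-0.0417,0,1,0,0,-0.08,0,1,0,0,-0.1,0,1,0,0,-0.1,0,0,-0.06,0,-0.1,0,0,-0.1,0,-0.1,0,0,-0.1,0,-0.1,0,0,-0.1,0,-0.1,0,0,-0.1,0,-0.1,0]

```text
time: 5.3
position: [0.4025, 0.2733, 0.1609]
tcp_rot: [-3.141, -0.0, -0.043]
contact_force: [0.9, 1.0, -0.2]
width: 0.0608
grasp_force: 0.0
```

```bash
python3 - <<'E'
from h import *; from rig import ctrl
s=ctrl.state(); c=ctrl.camera("side"); 
h=cv2.cvtColor(c["image"],cv2.COLOR_RGB2HSV)
q=proj(c,[*fr(D0,DY,-.055),.03])[0].astype(int); print(q)
m=cv2.inRange(h,(15,60,110),(35,255,255)); o=np.zeros_like(m); o[q[1]-25:q[1]+25,q[0]-17:q[0]+35]=m[q[1]-25:q[1]+25,q[0]-17:q[0]+35]
k=max(cv2.findContours(o,0,2)[0],key=cv2.contourArea); r=ray(c,k[:,0],.031); print(cv2.boundingRect(k),cv2.minAreaRect(r[:,:2].astype(np.float32)*1000))
print("expected",fr(D0,DY,-.0555))
go(s,[*fr(D0,DY,-.0555),.06],DY)
cv2.imwrite("pics/s4.png",cv2.resize(c["image"][q[1]-70:q[1]+40,q[0]-95:q[0]+45,::-1],None,fx=5,fy=5))
E
```

```text
[378 258]
(374, 255, 12, 9) ((399.1291198730469, 282.30670166015625), (43.32545471191406, 26.096729278564453), 87.98757934570312)
expected [0.39994868 0.2787241 ]
at [402.5 273.3 160.9] yaw -2.46 t 5.3  shift mm [ -2.8  -5.3 100.9] turn -0.06
```

View pics/s4.png

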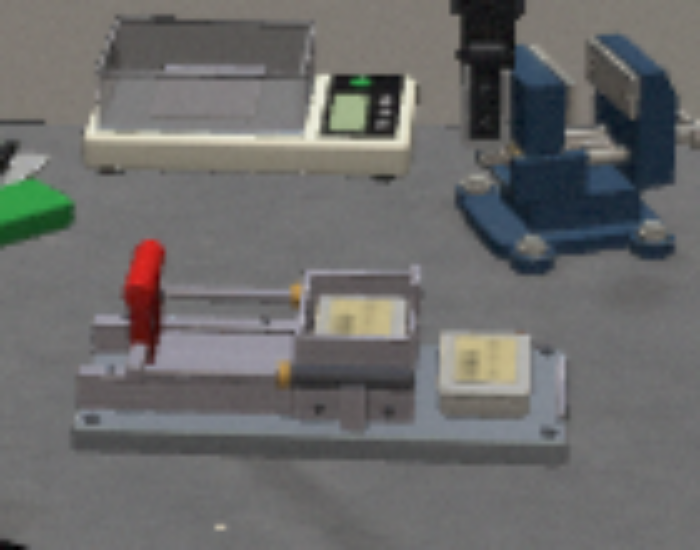

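The slide is home, the next tin has dropped, and the drawn tin is at about (0.3995, 0.279). Next I go down over it, open.

Request:
arm_command:
  targets: [0,-0.003,-0.006,0.04,0,0,-0.003,-0.006,0.08,0,0,-0.003,-0.006,0.1,0,0,-0.003,-0.006,0.11,0,0,-0.003,-0.006,0.11,0,0,-0.003,-0.006,0.11,0]

```text
time: 5.85
position: [0.4022, 0.2795, 0.0505]
tcp_rot: [-3.141, -0.0, -0.045]
contact_force: [0.3, -0.1, 0.4]
width: 0.0851
grasp_force: 0.0
```

```bash
python3 - <<'E'
from h import *; from rig import ctrl
go(ctrl.state(),[.3995,.279,.028],DY)
E
```

```text
at [402.2 279.5  50.5] yaw -2.57 t 5.85  shift mm [-2.6  0.6 22.5] turn -0.17
```

Request:
arm_command:
  targets: [0,-0.003,0,0.015,0,0,-0.003,0,0.0225,0,0,-0.003,0,0.0225,0,0.15,-0.003,0,0.0225,0,0.5,-0.003,0,0.0225,0,0.5,-0.003,0,0.0225,0,0.5,-0.003,0,0.0225,0,0.5,-0.003,0,0.0225,0,0.5,-0.003,0,0.0225,0]
  newtons: 25

```text
time: 6.6
position: [0.3988, 0.2798, 0.0289]
tcp_rot: [-3.141, -0.002, -0.044]
contact_force: [-0.1, -1.2, 5.8]
width: 0.0634
grasp_force: 27.8
```

Request:
arm_command:
  targets: [0.5,0,0,-0.02,0,0.5,0,0,-0.05,0,0.5,0,0,-0.06,0,0.5,0.03,0.04,-0.06,0,0.5,0.06,0.08,-0.06,0,0.5,0.06,0.12,-0.06,0,0.5,0.06,0.15,-0.05,0,0.5,0.06,0.17,-0.03,0,0.5,0.06,0.17,-0.01,0,0.5,0.06,0.17,-0.005,0,0.5,0.06,0.17,-0.005,0]

```text
time: 7.52
position: [0.4493, 0.1067, 0.0319]
tcp_rot: [3.141, 0.003, -0.045]
contact_force: [-0.0, -0.2, -0.3]
width: 0.0632
grasp_force: 28.5
```

```bash
python3 - <<'E'
from h import *; from rig import ctrl
s=ctrl.state();go(s,[.459,.108,.0155],-3); print(s["joint_pos"].round(2),s["width"])
E
```

```text
at [449.3 106.7  31.9] yaw -2.6 t 7.52  shift mm [ 9.6 -1.8 16.3] turn 0.4
[0.08 0.5  2.01 0.   0.64 1.7 ] 0.06315273454369444
```

Request:
arm_command:
  targets: [0.5,0.005,0,0.008,0,0.5,0.005,0,0.012,0,0.5,0.005,0,0.015,0,0.5,0.005,0,0.0165,0,0.5,0.005,0,0.0165,0,0.5,0.005,0,0.0165,0]

```text
time: 8.02
position: [0.4553, 0.1071, 0.0165]
tcp_rot: [-3.141, -0.0, -0.044]
contact_force: [-0.2, 0.3, -0.3]
width: 0.0635
grasp_force: 28.5
```

Request:
arm_command:
  targets: [0.5,0,0,0.0015,0,0.5,0,0,0.002,0,0.5,0,0,0.002,0]

```text
time: 8.27
position: [0.4556, 0.1069, 0.0149]
tcp_rot: [-3.141, -0.001, -0.044]
contact_force: [-0.8, 1.0, 6.6]
width: 0.0632
grasp_force: 29.2
```

On the bench (6.6 N). I let go, go up and turn.

Request:
arm_command:
  targets: [0.1,0,0,0,0,0,0,0,0,0,0,0,0,0,0,0,0,0,0,0,0,0,0,-0.02,0,0,0,0,-0.06,0,0,0,0,-0.09,-7,0,0,0,-0.09,-14,0,0,0,-0.09,-21,0,0,0,-0.09,-28,0,0,0,-0.09,-35,0,0,0,-0.09,-42]

```text
time: 9.27
position: [0.4552, 0.1067, 0.1044]
tcp_rot: [-3.142, -0.0, 0.695]
contact_force: [-0.4, -0.5, 0.4]
width: 0.0853
grasp_force: 0.0
```

Request:
arm_command:
  targets: [0,0,0,0,-48,0,0,0,0,-48,0,0,0,0,-48,0,0,0,0,-48,0,0,0,0,-48,0,0,0,0,-48,0,0,0,0,-48,0,0,0,0,-48,0,0,0,0,-48]

```text
time: 10.02
position: [0.4552, 0.1067, 0.1042]
tcp_rot: [-3.141, -0.0, 1.524]
contact_force: [-0.2, 0.1, 0.3]
width: 0.0855
grasp_force: 0.0
```

```bash
python3 - <<'E'
from h import *; from rig import ctrl
s=ctrl.state(); c=ctrl.camera("side"); X=[.4556,.1069]
h=cv2.cvtColor(c["image"],cv2.COLOR_RGB2HSV)
q=proj(c,[*X,.017])[0].astype(int); print(q)
m=cv2.inRange(h,(15,60,110),(35,255,255)); o=np.zeros_like(m); o[q[1]-20:q[1]+20,q[0]-25:q[0]+25]=m[q[1]-20:q[1]+20,q[0]-25:q[0]+25]
k=max(cv2.findContours(o,0,2)[0],key=cv2.contourArea); print(cv2.boundingRect(k),cv2.minAreaRect(ray(c,k[:,0],.017)[:,:2].astype(np.float32)*1000))
go(s,[*X,.02],87.4)
cv2.imwrite("pics/s5.png",cv2.resize(c["image"][q[1]-60:q[1]+50,q[0]-80:q[0]+60,::-1],None,fx=5,fy=5))
E
```

```text
[356 234]
(351, 232, 11, 7) ((455.506103515625, 110.18093872070312), (26.057601928710938, 39.870113372802734), 0.03999180719256401)
at [455.2 106.7 104.2] yaw 87.3 t 10.02  shift mm [ 0.2  0.4 84.2] turn -0.1
```

View pics/s5.png

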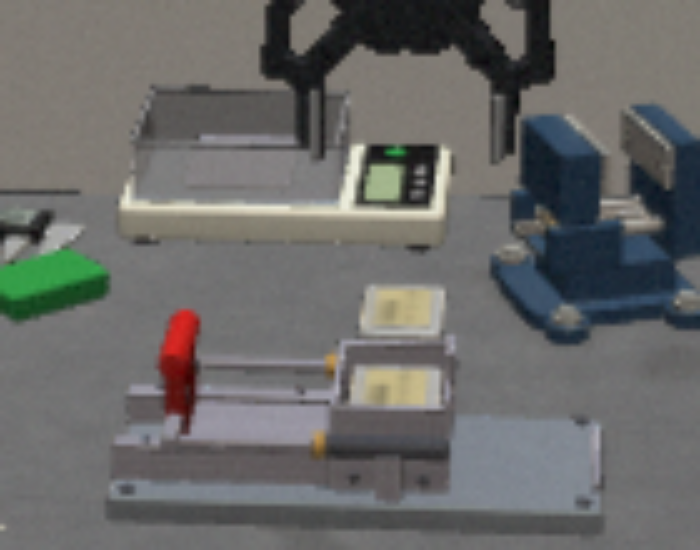

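The tin lies flat on the bench where it was expected (crop (403,310)), label up, and the gripper has turned over it. I grip its long sides now.

Request:
arm_command:
  targets: [0,0,0,0.04,0,0,0,0,0.07,0,0,0,0,0.086,0,0,0,0,0.086,0,0.3,0,0,0.086,0,0.7,0,0,0.086,0,0.7,0,0,0.086,0,0.7,0,0,0.086,0,0.7,0,0,0.086,0,0.7,0,0,0.086,0,0.7,0,0,0.086,0]

```text
time: 10.98
position: [0.4566, 0.1069, 0.0197]
tcp_rot: [3.139, -0.0, 1.526]
contact_force: [0.4, 0.1, 7.6]
width: 0.0436
grasp_force: 26.1
```

The tips touch the bench (7.6 N), so I regrip 5 mm higher.

Request:
arm_command:
  targets: [0.3,0,0,0,0,0.3,0,0,-0.003,0,0.3,0,0,-0.0055,0,0.3,0,0,-0.0055,0,0.7,0,0,-0.0055,0,0.7,0,0,-0.0055,0,0.7,0,0,-0.0055,0,0.7,0,0,-0.0055,0,0.7,0,0,-0.0055,0]

```text
time: 11.73
position: [0.4555, 0.1068, 0.0242]
tcp_rot: [3.141, -0.0, 1.526]
contact_force: [-0.3, -0.1, 6.5]
width: 0.0431
grasp_force: 24.9
```

```bash
python3 - <<'E'
from h import *; from rig import ctrl
go(ctrl.state(),[*P0,.115],90+PY)
E
```

```text
at [455.5 106.8  24.2] yaw 87.46 t 11.73  shift mm [-167.9  101.7  -90.8] turn 0.46
```

Request:
arm_command:
  targets: [0.7,0,0,-0.02,0,0.7,0,0,-0.05,0,0.7,0,0,-0.08,0,0.7,-0.01,0.01,-0.091,0,0.7,-0.04,0.03,-0.091,0,0.7,-0.075,0.05,-0.091,0,0.7,-0.11,0.07,-0.091,0,0.7,-0.14,0.09,-0.091,0,0.7,-0.16,0.1,-0.091,0.5,0.7,-0.168,0.102,-0.091,0.5,0.7,-0.168,0.102,-0.091,0.5,0.7,-0.168,0.102,-0.091,0.5]

```text
time: 12.73
position: [0.5485, -0.065, 0.1143]
tcp_rot: [-3.139, -0.001, 1.517]
contact_force: [0.3, 0.6, 0.1]
width: 0.0435
grasp_force: 26.7
```

```bash
python3 - <<'E'
from h import *; from rig import ctrl
s=ctrl.state();go(s,[*P0,.060],90+PY);print(s["width"])
o=[]
for n in("side","top"):
    c=ctrl.camera(n); p=proj(c,[*P0,.07])[0].astype(int); print(n,p)
    im=c["image"][p[1]-45:p[1]+45,p[0]-40:p[0]+40,::-1]; o.append(cv2.resize(im,None,fx=5,fy=5,interpolation=cv2.INTER_CUBIC))
cv2.imwrite("pics/p6.png",np.hstack(o))
E
```

```text
at [548.5 -65.  114.3] yaw 86.91 t 12.73  shift mm [-0.5  1.3 54.3] turn -0.09
0.04345854749867768
side [323 193]
top [465 232]
```

View pics/p6.png

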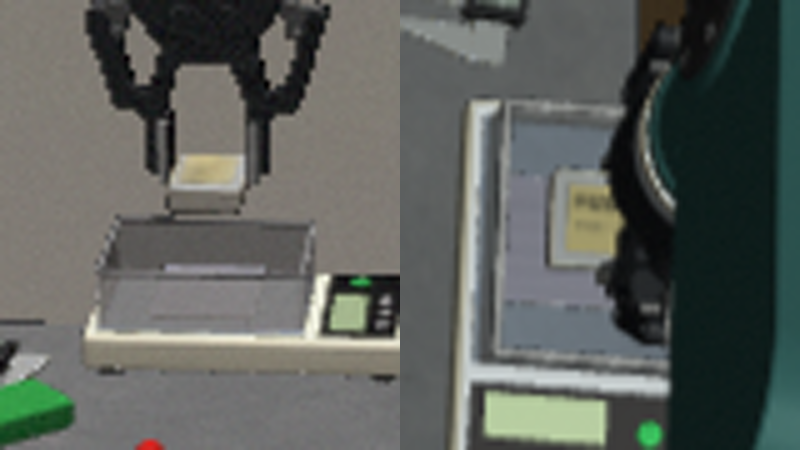

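The tin hangs level over the pan and between the shield walls, in line with the scale. I lower it.

Request:
arm_command:
  targets: [0.7,0,0.001,0.01,0,0.7,0,0.001,0.02,0,0.7,0,0.001,0.03,0,0.7,0,0.001,0.038,0,0.7,0,0.001,0.044,0,0.7,0,0.001,0.049,0,0.7,0,0.001,0.052,0,0.7,0,0.001,0.052,0,0.7,0,0.001,0.052,0]

```text
time: 13.58
position: [0.5509, -0.0657, 0.0627]
tcp_rot: [-3.141, -0.0, 1.518]
contact_force: [-0.5, 1.0, -0.3]
width: 0.0433
grasp_force: 26.7
```

```bash
python3 - <<'E'
from h import *; from rig import ctrl
s=ctrl.state();go(s,[*P0,.058],90+PY);print(s["contact_force"])
c=ctrl.camera("side"); p=proj(c,[*P0,.04])[0].astype(int); print(p)
im=c["image"][p[1]-40:p[1]+40,p[0]-50:p[0]+50,::-1]
cv2.imwrite("pics/p7.png",cv2.resize(im,None,fx=7,fy=7,interpolation=cv2.INTER_CUBIC))
E
```

```text
at [550.9 -65.7  62.7] yaw 86.95 t 13.58  shift mm [ 0.2 -1.2  4.7] turn -0.05
[-0.49516709  0.95829751 -0.32279475]
[323 202]
```

View pics/p7.png

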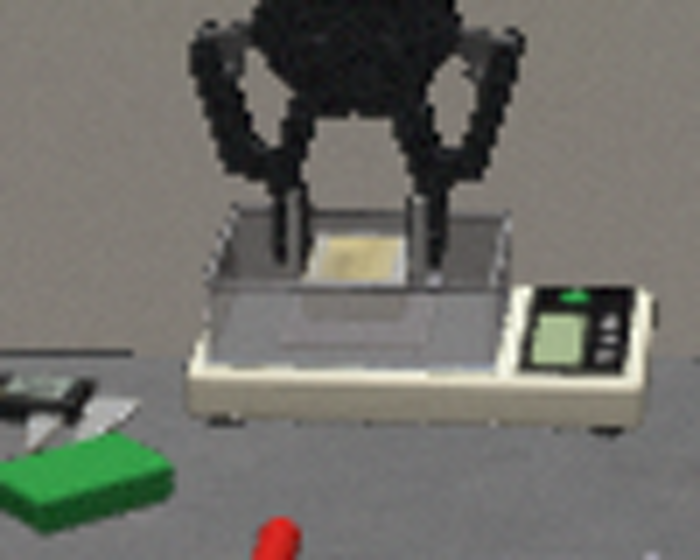

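The tin is centred over the pan: tin columns run 305-405 and the pan's near edge 280-430. I lower the last 4-5 mm gently.

Request:
arm_command:
  targets: [0.7,0,-0.001,0.002,0,0.7,0,-0.001,0.003,0,0.7,0,-0.001,0.004,0,0.7,0,-0.001,0.0045,0,0.7,0,-0.001,0.0045,0,0.7,0,-0.001,0.0045,0]

```text
time: 14.13
position: [0.5498, -0.0656, 0.0583]
tcp_rot: [3.142, -0.0, 1.518]
contact_force: [-0.6, 0.8, -0.1]
width: 0.043
grasp_force: 26.7
```

Request:
arm_command:
  targets: [0.7,0,0,0.0007,0,0.7,0,0,0.0012,0,0.7,0,0,0.0012,0,0.7,0,0,0.0012,0]

```text
time: 14.47
position: [0.5499, -0.0656, 0.0573]
tcp_rot: [3.141, -0.0, 1.518]
contact_force: [0.5, -0.2, 3.7]
width: 0.0431
grasp_force: 27.0
```

Contact at 3.7 N. I open part way, inside the shield, and rise.

Request:
arm_command:
  targets: [0.4,0,0,0,0,0.32,0,0,0,0,0.32,0,0,0,0,0.32,0,0,0,0,0.32,0,0,-0.02,0,0.32,0,0,-0.05,0,0.32,0,0,-0.09,0,0.32,0,0,-0.13,0,0.32,-0.04,0,-0.15,0,0.32,-0.08,0,-0.15,0,0.32,-0.12,0,-0.15,0,0.32,-0.12,0,-0.15,0]

```text
time: 15.47
position: [0.5443, -0.1925, 0.2083]
tcp_rot: [3.138, 0.005, 1.514]
contact_force: [0.6, -0.2, -0.4]
width: 0.0579
grasp_force: 0.0
```

Request:
arm_command:
  targets: [0.32,-0.04,-0.04,0,0,0.32,-0.08,-0.06,0,0,0.32,-0.12,-0.08,0,0,0.32,-0.16,-0.1,0,0,0.32,-0.2,-0.12,0,0,0.32,-0.22,-0.14,0,0,0.32,-0.22,-0.14,0,0]

```text
time: 16.05
position: [0.389, -0.4019, 0.207]
tcp_rot: [-3.14, 0.002, 1.515]
contact_force: [-0.1, -0.1, -0.2]
width: 0.0582
grasp_force: 0.0
```

```bash
python3 - <<'E'
from h import *; from rig import ctrl
s=ctrl.state();print(s["time"],s["position"],s["width"])
c=ctrl.camera("top"); h=cv2.cvtColor(c["image"],cv2.COLOR_RGB2HSV)
def reg(m,q,r):
    o=np.zeros_like(m); o[q[1]-r:q[1]+r,q[0]-r:q[0]+r]=m[q[1]-r:q[1]+r,q[0]-r:q[0]+r]; return max(cv2.findContours(o,0,2)[0],key=cv2.contourArea)
q=proj(c,[*P0,.051])[0].astype(int)
k=reg(cv2.inRange(h,(15,50,110),(35,255,255)),q,20)
X=ray(c,k[:,0],.051)[:,:2]; print("label",cv2.boundingRect(k),q,cv2.minAreaRect((X*1000).astype(np.float32)))
k=reg(cv2.inRange(h,(0,0,165),(180,60,255))|cv2.inRange(h,(15,50,110),(35,255,255)),q,14)
print("tin",cv2.boundingRect(k),cv2.minAreaRect((ray(c,k[:,0],.051)[:,:2]*1000).astype(np.float32)))
np.savez("top9.npz",**c); cv2.imwrite("pics/p8.png",cv2.resize(c["image"][195:310,425:495,::-1],None,fx=5,fy=5,interpolation=cv2.INTER_CUBIC))
E
```

```text
16.05 [ 0.38899459 -0.40193331  0.20697999] 0.0582124403651914
label (453, 228, 22, 14) [463 233] ((549.2826538085938, -66.11195373535156), (48.525733947753906, 28.956466674804688), 86.70841979980469)
tin (453, 228, 22, 14) ((549.2826538085938, -66.11195373535156), (48.525733947753906, 28.956466674804688), 86.70841979980469)
```

The same camera puts the tin's label at (549.3, -66.1) mm and -3.3°. The pan was measured at about (549.7, -65.5) mm and -3°, so the tin is well inside tolerance. I hand the job in.

```bash
python3 -c "
from rig import ctrl
print(ctrl.sign_off())"
```

```text
the job is handed in; nothing more can be done
None
```

The job is handed in at about 16 s on the robot's clock: the drawn tin lies released, label up, about 1 mm and 0.3° from the pan's measured middle, and the slide is home with the next tin dropped; no verdict was reported.

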